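# Tilt-test the feet of the battery cases

### The job

Three battery cases are due for their slip test: set each one gently and flat on the ramp above the yellow line, let go and see. A case whose feet still grip will stand there by itself for a moment: then take it off and stand it upright in the blue tray; a case that slides is left where it comes to rest at the foot of the ramp (let it run down by itself, and do not touch it once it is past the line). Leave everything else on the table alone.

Things in the scene. Friction and masses are not known exactly. Their poses are not given: they have to be found in the camera images.
- case_a_mid (a point): olive steel battery case standing on four small black feet (all three look the same): 120 long, 52 wide, 66 high, about 0.4 kg. The point is the middle of the case, 33 above what it stands on; x along its length, y across its width, z up. Its two long sides are flat, free for a grasp across the 52 width. Whether its feet still grip or have gone hard and slippery cannot be seen
- case_b_mid (a point): olive steel battery case standing on four small black feet (all three look the same): 120 long, 52 wide, 66 high, about 0.4 kg. The point is the middle of the case, 33 above what it stands on; x along its length, y across its width, z up. Its two long sides are flat, free for a grasp across the 52 width. Whether its feet still grip or have gone hard and slippery cannot be seen
- case_c_mid (a point): olive steel battery case standing on four small black feet (all three look the same): 120 long, 52 wide, 66 high, about 0.4 kg. The point is the middle of the case, 33 above what it stands on; x along its length, y across its width, z up. Its two long sides are flat, free for a grasp across the 52 width. Whether its feet still grip or have gone hard and slippery cannot be seen
- deck: smooth steel deck of the tilt tester, a ramp fixed at 20 degrees: 460 long, 170 wide (154 between side rails 10 high). Origin on its surface, midway between the rails, in the middle of the test end (upper end; top edge at x = -90). x points down the slope along the deck, y across it, z square out of the surface. A case standing flat on it has its middle at z = 33
- line (a point): middle of the yellow line across the deck that ends the test end, on its surface, 80 down the slope from the deck's origin (the rubber end stop at the foot, 34 high, is 360 down). Let go lengthwise above it, a case with slippery feet slides from rest to the stop in about a second; one with sound feet stays where it was put
- tray: blue ready tray, fixed, outside 170 (x) by 200 (y), walls 4 thick and 28 high, floor 4 thick; origin under its centre, z up. Empty at the start
- filter_a: green drum-shaped respirator filter, 106 across, 88 high, stands beside the cases; leave alone; origin under its centre
- filter_b: green drum-shaped respirator filter, 106 across, 88 high, stands beyond the cases, left of the ramp; leave alone; origin under its centre
- torch: black hand torch, 135 long, 40 high, lying on the robot's side of the cases; leave alone; origin under its middle
- toy_car: white toy car, 95 long, 37 high, on the right; leave alone; origin under its middle
- feet_jar: clear jar of new feet, 64 across, 75 high, on the far right; leave alone; origin under its centre
- screwdriver: screwdriver, 170 long, lying on the right; leave alone; origin under its middle
There are look-alikes about, which are no part of the job. What is shaped like the part that bears case_c_mid but pink is not meant. What is shaped like the part that bears case_b_mid but red is not meant.

How it is judged (in metres and radians):
On the way:
1. a case has stood by itself, let go and at rest, on the test end of the ramp (((x of case_a_mid in the frame of deck between -0.075 and 0.035 m and y of case_a_mid in the frame of deck between -0.06 and 0.06 m and z of case_a_mid in the frame of deck between 0.025 and 0.042 m and contact force between case_a and the fingers below 0.1 N and linear speed of case_a below 0.02 m/s) or (x of case_b_mid in the frame of deck between -0.075 and 0.035 m and y of case_b_mid in the frame of deck between -0.06 and 0.06 m and z of case_b_mid in the frame of deck between 0.025 and 0.042 m and contact force between case_b and the fingers below 0.1 N and linear speed of case_b below 0.02 m/s) or (x of case_c_mid in the frame of deck between -0.075 and 0.035 m and y of case_c_mid in the frame of deck between -0.06 and 0.06 m and z of case_c_mid in the frame of deck between 0.025 and 0.042 m and contact force between case_c and the fingers below 0.1 N and linear speed of case_c below 0.02 m/s))), for 0.3 s.
At the end, for the whole second after the job is handed in: each case that slips lies flat on the ramp wholly below the yellow line (its middle 140 to 345 mm along the deck from the origin); each case that grips stands upright on the floor of the blue tray, wholly inside; all let go and at rest ((((x of case_a_mid in the frame of tray between -0.062 and 0.062 m and y of case_a_mid in the frame of tray between -0.077 and 0.077 m and z of case_a_mid in the frame of tray between 0.03 and 0.045 m and angle between case_a_mid's own z axis and vertical below 0.1 rad) and (x of case_b_mid in the frame of deck between 0.14 and 0.345 m and y of case_b_mid in the frame of deck between -0.06 and 0.06 m and z of case_b_mid in the frame of deck between 0.025 and 0.042 m) and (x of case_c_mid in the frame of deck between 0.14 and 0.345 m and y of case_c_mid in the frame of deck between -0.06 and 0.06 m and z of case_c_mid in the frame of deck between 0.025 and 0.042 m)) or ((x of case_b_mid in the frame of tray between -0.062 and 0.062 m and y of case_b_mid in the frame of tray between -0.077 and 0.077 m and z of case_b_mid in the frame of tray between 0.03 and 0.045 m and angle between case_b_mid's own z axis and vertical below 0.1 rad) and (x of case_a_mid in the frame of deck between 0.14 and 0.345 m and y of case_a_mid in the frame of deck between -0.06 and 0.06 m and z of case_a_mid in the frame of deck between 0.025 and 0.042 m) and (x of case_c_mid in the frame of deck between 0.14 and 0.345 m and y of case_c_mid in the frame of deck between -0.06 and 0.06 m and z of case_c_mid in the frame of deck between 0.025 and 0.042 m)) or ((x of case_c_mid in the frame of tray between -0.062 and 0.062 m and y of case_c_mid in the frame of tray between -0.077 and 0.077 m and z of case_c_mid in the frame of tray between 0.03 and 0.045 m and angle between case_c_mid's own z axis and vertical below 0.1 rad) and (x of case_a_mid in the frame of deck between 0.14 and 0.345 m and y of case_a_mid in the frame of deck between -0.06 and 0.06 m and z of case_a_mid in the frame of deck between 0.025 and 0.042 m) and (x of case_b_mid in the frame of deck between 0.14 and 0.345 m and y of case_b_mid in the frame of deck between -0.06 and 0.06 m and z of case_b_mid in the frame of deck between 0.025 and 0.042 m))) and contact force between each of case_a, case_b, case_c and the fingers below 0.1 N and linear speed of each of case_a, case_b, case_c below 0.02 m/s); the robot touches nothing.
It fails at once if a case on the ramp below the yellow line is touched by the gripper, or is set down or pushed down there by it ((x of case_a_mid in the frame of deck between 0.12 and 0.4 m and y of case_a_mid in the frame of deck between -0.06 and 0.06 m and z of case_a_mid in the frame of deck between 0 and 0.045 m and (contact force between case_a and the fingers above 0.5 N or contact force between case_a and the arm above 0.5 N)) or (x of case_b_mid in the frame of deck between 0.12 and 0.4 m and y of case_b_mid in the frame of deck between -0.06 and 0.06 m and z of case_b_mid in the frame of deck between 0 and 0.045 m and (contact force between case_b and the fingers above 0.5 N or contact force between case_b and the arm above 0.5 N)) or (x of case_c_mid in the frame of deck between 0.12 and 0.4 m and y of case_c_mid in the frame of deck between -0.06 and 0.06 m and z of case_c_mid in the frame of deck between 0 and 0.045 m and (contact force between case_c and the fingers above 0.5 N or contact force between case_c and the arm above 0.5 N))).
It fails at once if a case is dropped or slammed onto the ramp or into the tray (over 110 N) (contact force between any of case_a, case_b, case_c and deck above 110 N or contact force between any of case_a, case_b, case_c and tray above 110 N).
It fails at once if a case is tipped over (angle between any of case_a_mid, case_b_mid, case_c_mid's own z axis and vertical above 0.9 rad).
It fails at once if a bystander is moved more than 30 mm (distance of any of filter_a, filter_b, torch, toy_car, feet_jar, screwdriver from where it was at the start of the episode above 0.03 m).
It also fails if it takes over 72 s, if anything falls off the work surface, if the arm or the gripper's body presses on something with over 40 N, if the wrist force passes 120 N, or if a joint passes its speed limit or range.

### The arm

A 6-joint arm with a two-finger parallel gripper is mounted at the origin on the work surface. World frame = base frame: x ahead of the robot, y to its left, z up, the work surface at z = 0. Lengths are in m, angles in degrees, forces in N, time in s.
With the tool pointing down it reaches from about 0.4 to 0.925 m from the base axis. Payload 12.5 kg.
Tool frame: the origin (TCP) lies at the centre of the arm's flange, where the gripper is bolted on; the fingertips stand 190 mm ahead of it and the grasp point (between the pads) lies 171 mm ahead of it (hold_point_z is the distance from the TCP to the grasp point, in m); z points along the fingers, y is the line along which they close (so a half turn about z gives the same grasp; the last joint's range is limited). The gripper opens to 95 mm and grips with 3 to 60 N. Pads are 20 mm wide; open, the fingers measure 119 mm over their backs; the gripper's body (75 mm by 180 mm) begins 59 mm behind the grasp point.
Start: joints at [-74.061, 28.126, 89.318, -0, 62.55, -6.05], TCP at [0.234, -0.58, 0.405] pointing down, gripper open.
Joint ranges: [-177.58, 177.58], [-47.91, 125.51], [2.72, 160], [-65.01, 245.01], [3.68, 167.84], [-153.87, 153.87]. Speed limits (degrees/s): [127.2, 127.2, 159.86, 180, 180, 180].

### API

Orientations are given as a 3x3 rotation matrix whose columns are the frame's x, y, z axes.
In Python, from cell import * gives the robot as it stands.
- The arm moves only by the shell command python3 -m pendant 'ROWS' [OPENING] [FORCE]. ROWS is JSON, one flat list of numbers, 4 for each row, row after row: the shift along the tool's x, y, z in mm, then the turn about the tool's z in degrees. In form: [tx, ty, tz, roll, tx, ty, tz, roll, ...]. A call has 1 to 8 rows; each row shifts and turns the commanded pose from where the row before left it, along the tool's axes as they then stand; what a row does not reach is not made up. A row lasts 1/8 s, in which the tool goes at most 62.5 mm and 10.7 degrees, less where a joint would pass 70% of its speed; a pose out of reach is approached as far as the arm can. A call with a gripper value outside its range is refused whole. OPENING is the finger opening in mm, from 0 to 95.1, set as the call begins (- or left out, the last holds). The fingers move at their own pace and stop on an object; FORCE is the grip in N (left out, the last holds). Time passes only in rows, so rows that do not move let the fingers close. It gives the time, the measured TCP pose, the force, the opening and the grip force at its end, in the units of the state.
- sense(): the state, without advancing time (a new reading comes with each control period).
- camera(name): name is "scene" or "top"; returns the picture (480x640x3 uint8, red, green, blue); there is no depth.
- camera_params(name): a dict with "camera_matrix" (3x3 intrinsics, pixels), "R" (3x3) and "t" (3): a world point X has camera coordinates R X + t. Camera axes: x right, y down, z forward; pixel columns grow to the right and rows downward; lengths in m; the calibration is good to about 2 mm. A picture is of the moment at which its call begins. camera_params takes no time and is no camera call.
- sign_off(): hands the job in; it is judged then, once.
The state is a dict: "t": time; "joint_positions": joint angles; "joint_velocities": joint speeds; "joint_efforts": joint torques, N m; "tcp_pos": TCP position; "tool_rot": TCP orientation; "wrist_force": force on the tool from outside, world axes, zero at the start; "wrist_torque": the same for the moment, N m; "width": finger opening in m; "grasp_force": force on a finger pad.
Only numpy, scipy, OpenCV 4.12 (cv2) and the standard library are available. Lean on these libraries where they do the work, as an engineer would, in place of code of your own. Each camera call takes 0.05 s, during which the arm holds its last target. There are 200 camera calls.

## Working session

There is one attempt and no reset: what is moved stays moved. The work goes in short steps, Python scripts to look and compute and a shell command to move; the robot and the scene stay as the last step left them, time stands still between calls to the robot, and variables do not carry over. Pictures are saved under pics/ and viewed, at most 10 in all, crops included, and the job is handed in when it is done.

```bash
mkdir -p pics; ls
python3 - <<'E'
from cell import *
import cv2,numpy as np
for n in("scene","top"):
    im=camera(n); cv2.imwrite(f"pics/{n}0.png",im[:,:,::-1]); p=camera_params(n); print(n,p)
s=sense();print(s["t"],s["tcp_pos"],s["tool_rot"],s["width"])
E
```

```text
pics
scene {'camera_matrix': array([[571.83151994,   0.        , 310.58853528],
       [  0.        , 571.83151994, 234.38284257],
       [  0.        ,   0.        ,   1.        ]]), 'R': array([[ 0.76463235,  0.64427065,  0.0158962 ],
       [ 0.49551499, -0.57195741, -0.65370453],
       [-0.4120707 ,  0.50772044, -0.75658291]]), 't': array([-0.39761302, -0.18906822,  1.67677691])}
top {'camera_matrix': array([[503.57595486,   0.        , 322.12131999],
       [  0.        , 503.57595486, 240.95106399],
       [  0.        ,   0.        ,   1.        ]]), 'R': array([[-0.00689925, -0.99988467, -0.01352978],
       [-0.99891131,  0.00751552, -0.04604041],
       [ 0.04613678,  0.01319741, -0.99884795]]), 't': array([-0.00615879,  0.53672883,  1.48180119])}
0.1 [ 0.23405438 -0.57947967  0.40424034] [[ 9.27242151e-01  3.74462176e-01 -2.69620507e-04]
 [ 3.74462258e-01 -9.27241667e-01  9.53495776e-04]
 [ 1.07044735e-04 -9.85084177e-04 -9.99999509e-01]] 0.09522497890173402
```

View pics/scene0.png

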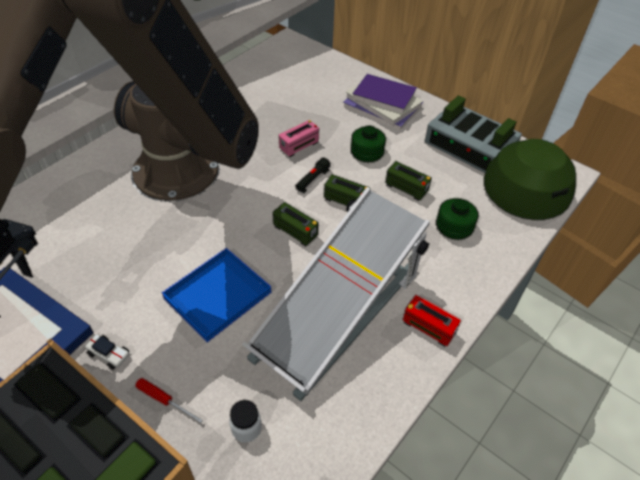

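View pics/top0.png

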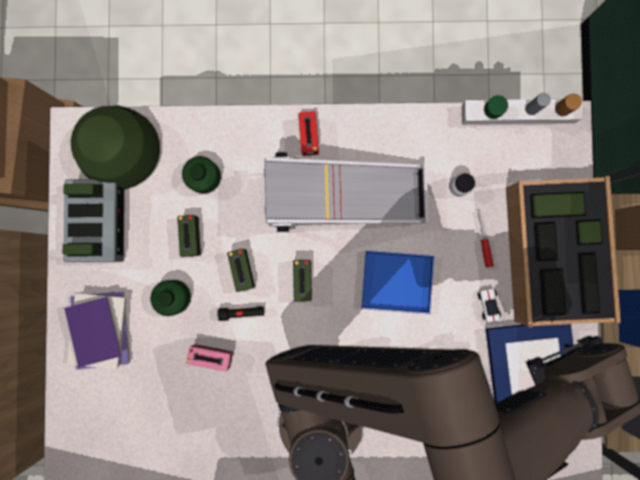

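The pictures show three free-standing olive cases in the top view, at (189,236), (241,270) and (303,280). The look-alikes are pink at (210,356) and red at (309,132), plus olive ones in the charger rack (left) and the crate (right). I take the three free-standing olive ones, since they have the right colour and stand on the table beside the filters. The ramp spans (265..425, 160..222) with its yellow line at x≈327. The tray is at (398,282).

```bash
cat > h.py <<'E'
from cell import *
import cv2,numpy as np
def ray(n,uv):
    p=camera_params(n); R,t=p["R"],p["t"]
    d=R.T@np.linalg.inv(p["camera_matrix"])@np.array([uv[0],uv[1],1.]); return -R.T@t,d
def on(n,uv,z):
    o,d=ray(n,uv); return o+d*(z-o[2])/d[2]
def tri(a,b):
    (o1,d1),(o2,d2)=ray("scene",a),ray("top",b)
    A=np.c_[d1,-d2]; s=np.linalg.lstsq(A,o2-o1,rcond=None)[0]
    p,q=o1+d1*s[0],o2+d2*s[1]; return (p+q)/2,np.linalg.norm(p-q)
def proj(n,X):
    p=camera_params(n); c=p["camera_matrix"]@(p["R"]@np.asarray(X,float)+p["t"]); return c[:2]/c[2]
def blobs(im,lo,hi,amin):
    h=cv2.cvtColor(im,cv2.COLOR_RGB2HSV); m=cv2.inRange(h,lo,hi)
    m=cv2.morphologyEx(m,cv2.MORPH_CLOSE,np.ones((5,5)))
    return [c for c in cv2.findContours(m,cv2.RETR_EXTERNAL,cv2.CHAIN_APPROX_NONE)[0] if cv2.contourArea(c)>amin]
E
python3 - <<'E'
from h import *
T=cv2.imread("pics/top0.png")[:,:,::-1].copy(); S=cv2.imread("pics/scene0.png")[:,:,::-1].copy()
for n,im in(("top",T),("scene",S)):
    print(n,"cam",ray(n,(0,0))[0])
    for nm,lo,hi in(("olive",(25,60,20),(50,255,140)),("yel",(22,140,140),(32,255,255)),("blue",(105,150,60),(125,255,255))):
        for c in blobs(im,lo,hi,30):
            r=cv2.minAreaRect(c)
            print(nm,np.round(r[0],1),np.round(r[1],1),round(r[2],1),cv2.contourArea(c),
              np.round(on(n,r[0],.06)[:2],3), np.round(cv2.boxPoints(r),0).astype(int).tolist())
cv2.imwrite("pics/crop.png",cv2.resize(T[145:325,165:435],None,fx=2.96,fy=2.96,interpolation=cv2.INTER_CUBIC)[:,:,::-1])
cv2.imwrite("pics/crops.png",cv2.resize(S[170:410,240:460],None,fx=2.5,fy=2.5,interpolation=cv2.INTER_CUBIC)[:,:,::-1])
E
```

```text
top cam [ 0.46773647 -0.02974781  1.50472197]
olive [302.  280.5] [39. 16.] 90.0 565.0 [0.422 0.048] [[294, 261], [310, 261], [310, 300], [294, 300]]
olive [240.5 269.8] [39.1 17.6] 76.6 602.5 [0.453 0.224] [[227, 253], [245, 249], [254, 287], [237, 291]]
olive [ 81. 249.] [10. 36.] 90.0 335.0 [0.516 0.686] [[63, 244], [99, 244], [99, 254], [63, 254]]
olive [589.2 231.6] [22.9 23.2] 85.9 481.5 [ 0.555 -0.773] [[577, 221], [600, 219], [602, 242], [578, 244]]
olive [188.5 235.3] [38.9 19. ] 86.3 653.0 [0.554 0.375] [[178, 216], [197, 215], [199, 254], [180, 255]]
olive [558.  204.2] [22.6 52.1] 87.4 1098.0 [ 0.635 -0.687] [[532, 194], [584, 192], [585, 214], [533, 217]]
olive [ 81.5 189.5] [11. 35.] 90.0 348.5 [0.689 0.687] [[64, 184], [99, 184], [99, 195], [64, 195]]
olive [114.9 145.3] [87.9 76.5] 18.4 5313.5 [0.818 0.591] [[61, 168], [85, 95], [169, 123], [144, 196]]
blue [532.2 360.4] [71.9 81.2] 82.7 1624.5 [ 0.192 -0.602] [[487, 330], [568, 320], [577, 391], [496, 401]]
blue [397.2 281.6] [66.5 55.4] 4.4 3548.0 [ 0.417 -0.224] [[362, 307], [366, 251], [432, 257], [428, 312]]
scen
[... 605 characters left out ...]
0 [0.461 0.204] [[321, 196], [329, 173], [365, 186], [357, 209]]
olive [407.1 179.8] [42.9 24.6] 26.6 888.0 [0.567 0.356] [[382, 181], [393, 159], [432, 178], [421, 200]]
olive [527.  175.3] [101.5  82.1] 30.5 5996.5 [0.811 0.592] [[462, 185], [504, 114], [592, 166], [550, 236]]
olive [453.3 108.7] [14.7 30.2] 33.7 326.0 [0.497 0.72 ] [[439, 117], [456, 92], [468, 100], [451, 125]]
yel [355.2 262.5] [61.9  3. ] 32.0 131.5 [0.634 0.031] [[328, 247], [330, 245], [382, 278], [381, 280]]
blue [ 41.2 305.6] [98.2 32.5] 42.0 1668.0 [ 0.171 -0.532] [[-6, 285], [16, 261], [89, 326], [67, 351]]
blue [216.7 291.8] [65.6 89.6] 52.1 5094.5 [ 0.443 -0.247] [[161, 293], [232, 238], [272, 290], [201, 345]]
```

View pics/crop.png

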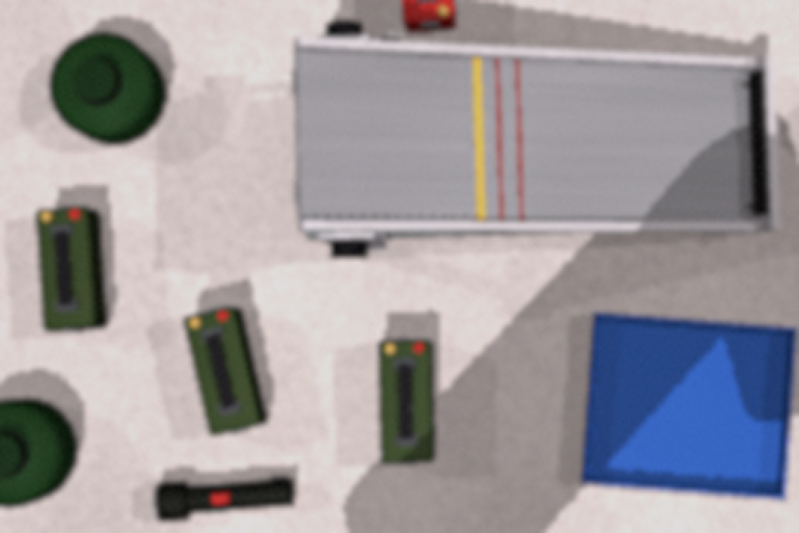

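View pics/crops.png

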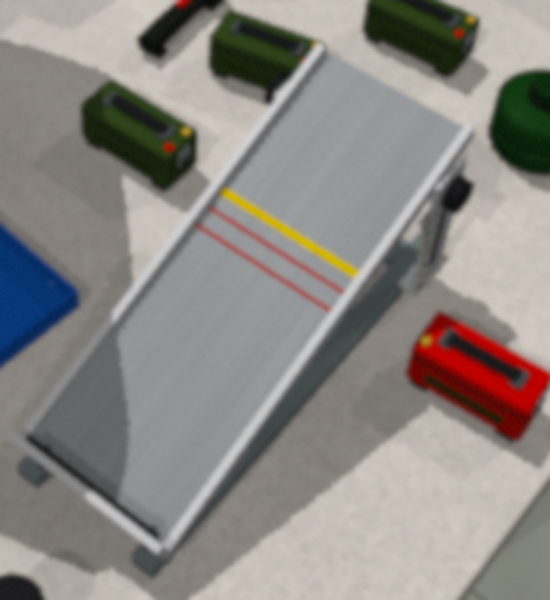

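Run:
```python
from h import *
np.set_printoptions(precision=4,suppress=True)
P={k:tri(s,t) for k,s,t in(("Lnear",(328.8,246.4),(327.8,218.6)),("Lfar",(382.4,278.8),(326.1,164.6)),
 ("Unear",(369.6,188.8),(266.7,222)),("Ufar",(428,221.2),(265.7,159.2)),("Dnear",(250,342.8),(425.8,221.4)),("Dfar",(306,388),(424.5,165.3)))}
for k,v in P.items(): print(k,*v)
for nm,t,s in(("C",(302,280.5),(294.7,222.9)),("B",(240.5,269.8),(342.8,191.2)),("A",(188.5,235.3),(407.1,179.8))):
    print(nm,on("top",t,.033),on("scene",s,.033))
b=(240.5,269.8)
for c in ((227,253),(245,249),(254,287),(237,291)): print("Bc",on("top",c,.04)[:2])
for c in ((178,216),(197,215),(199,254),(180,255)): print("Ac",on("top",c,.04)[:2])
for c in ((362,307),(366,251),(432,257),(428,312)): print("tray",on("top",c,.028)[:2])
print(on("top",(397.2,281.6),.02))
```

```text
Lnear [ 0.5924 -0.0267  0.1409] 0.0027362744038643035
Lfar [ 0.7401 -0.0231  0.1431] 0.003033335688799332
Unear [0.5813 0.1338 0.1991] 0.007105183121759751
Ufar [0.7446 0.1347 0.2023] 0.004262521619162618
Dnear [ 0.593  -0.3018  0.0683] 0.014818011773801725
Dfar [ 0.7533 -0.302   0.0687] 0.01153941091570945
C [0.4207 0.0492 0.033 ] [0.4223 0.0503 0.033 ]
B [0.4531 0.229  0.033 ] [0.4452 0.2264 0.033 ]
A [0.5553 0.3822 0.033 ] [0.5545 0.382  0.033 ]
Bc [0.5023 0.2673]
Bc [0.5136 0.2147]
Bc [0.403  0.1884]
Bc [0.3917 0.2379]
Ac [0.6118 0.4114]
Ac [0.6142 0.3556]
Ac [0.5    0.3492]
Ac [0.4975 0.4048]
tray [ 0.3423 -0.1252]
tray [ 0.5055 -0.1386]
tray [ 0.4866 -0.3311]
tray [ 0.3268 -0.3168]
[ 0.4152 -0.2297  0.02  ]
```

```bash
cat >> h.py <<'E'
def go(x,y,z,psi):
    s=sense(); R=np.array(s["tool_rot"]); a=np.degrees(np.arctan2(R[1,0],R[0,0]))
    print("t",round(s["t"],2),"tool shift mm",np.round(1e3*R.T@(np.array([x,y,z])-s["tcp_pos"]),1),"roll",round((a-psi+180)%360-180,1),"psi",round(a,1),"w",round(s["width"]*1e3,1),"F",np.round(s["wrist_force"],1),"tcp",np.round(s["tcp_pos"],4))
E
python3 -c "
from h import *
go(.421,.049,.40,0)"
```

```text
t 0.1 tool shift mm [ 408.7 -512.7    4.8] roll 22.0 psi 22.0 w 95.2 F [ 0.3 -0.3  0.1] tcp [ 0.2341 -0.5795  0.4042]
```

```bash
python3 -m pendant '[10,-13,0,0, 25,-31,0,0, 34,-43,0,0, 34,-43,0,0, 34,-43,0,0, 34,-43,0,0, 34,-43,0,0, 34,-43,0,0]'
python3 -m pendant '[34,-43,0,0, 34,-43,0,0, 34,-43,0,0, 34,-43,0,0, 24,-30,0,0, 9,-12,0,0, 0,0,20,8, 0,0,30,8]'
python3 -c "
from h import *
go(.421,.049,.207,0)"
```

```text
t: 1.1
tcp_pos: [0.3422, -0.2074, 0.4048]
tool_rot: [[0.927, 0.374, 0.0], [0.374, -0.927, -0.0], [0.0, 0.0, -1.0]]
wrist_force: [1.5, 0.1, 0.0]
width: 0.0952
grasp_force: 0.0
t: 2.1
tcp_pos: [0.4186, 0.0516, 0.3546]
tool_rot: [[0.995, 0.1, 0.002], [0.1, -0.995, -0.0], [0.002, 0.0, -1.0]]
wrist_force: [0.1, 1.0, -0.4]
width: 0.095
grasp_force: 0.0
t 2.1 tool shift mm [  1.9   2.8 147.6] roll 5.7 psi 5.7 w 95.0 F [ 0.1  1.  -0.4] tcp [0.4186 0.0516 0.3546]
```

```bash
python3 -m pendant '[0,0,30,3, 2,3,40,3, 0,0,40,0, 0,0,25,0, 0,0,12,0, 0,0,0,0]'
python3 -m pendant '[0,0,0,0, 0,0,0,0, 0,0,0,0, 0,0,0,0, 0,0,0,0]' 30 25
python3 -m pendant '[0,0,-15,0, 0,0,-30,0, 0,0,-45,-8, 0,0,-50,-10, 0,0,-50,-10, 0,0,-40,-10, 0,0,-20,-10, 0,0,0,-10]'
python3 -c "
from h import *
go(.664,.048,.43,91.3)"
```

```text
t: 2.85
tcp_pos: [0.4211, 0.0486, 0.2076]
tool_rot: [[1.0, -0.001, -0.001], [-0.001, -1.0, -0.0], [-0.001, 0.0, -1.0]]
wrist_force: [0.0, 0.2, 0.0]
width: 0.0947
grasp_force: 0.0
t: 3.48
tcp_pos: [0.4213, 0.0488, 0.2078]
tool_rot: [[1.0, -0.0, 0.0], [-0.0, -1.0, -0.0], [0.0, 0.0, -1.0]]
wrist_force: [-1.4, 0.4, 3.1]
width: 0.0521
grasp_force: 24.9
t: 4.47
tcp_pos: [0.4209, 0.0489, 0.4587]
tool_rot: [[0.525, 0.851, 0.002], [0.851, -0.525, -0.0], [0.001, 0.002, -1.0]]
wrist_force: [0.3, -0.0, -6.4]
width: 0.0522
grasp_force: 24.9
t 4.47 tool shift mm [126.9 207.3  29.2] roll -33.0 psi 58.3 w 52.2 F [ 0.3 -0.  -6.4] tcp [0.4209 0.0489 0.4587]
```

```bash
python3 -m pendant '[10,17,0,0, 24,39,0,0, 29,48,0,0, 29,48,0,0, 24,39,0,0, 11,16,0,0, 0,0,0,-10, 0,0,0,-10]'
python3 -m pendant '[0,0,10,-10, 0,0,15,-3, 0,0,0,0]'
python3 -c "
from h import *
go(.664,.048,.40,91.3)
cv2.imwrite('pics/c1.png',cv2.resize(camera('scene')[80:300,240:500],None,fx=3,fy=2.7)[:,:,::-1])"
```

```text
t: 5.48
tcp_pos: [0.6644, 0.0468, 0.456]
tool_rot: [[0.202, 0.979, -0.003], [0.979, -0.202, -0.0], [-0.001, -0.003, -1.0]]
wrist_force: [-1.5, -0.2, -4.8]
width: 0.0521
grasp_force: 24.9
t: 5.85
tcp_pos: [0.664, 0.0468, 0.4306]
tool_rot: [[-0.017, 1.0, -0.004], [1.0, 0.017, -0.0], [0.0, -0.004, -1.0]]
wrist_force: [0.1, 1.1, -4.4]
width: 0.0521
grasp_force: 24.9
t 5.85 tool shift mm [ 1.2  0.1 30.6] roll -0.3 psi 91.0 w 52.1 F [ 0.1  1.1 -4.4] tcp [0.664  0.0468 0.4306]
```

View pics/c1.png

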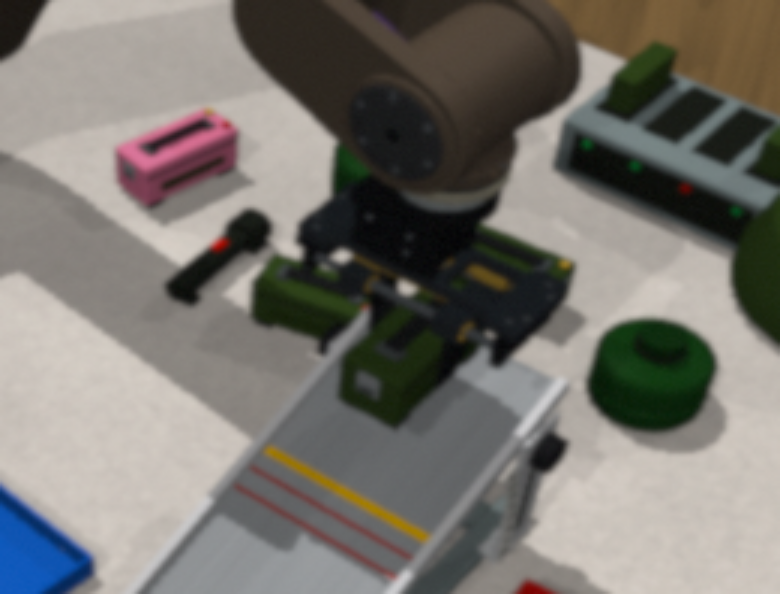

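The case hangs level over the test end (crop ≈(390,370)) and is lined up with the rails. Next I lower it slowly with a softer grip.

```bash
python3 -m pendant '[0,0,15,0, 0,0,10,0, 0,0,4,0, 0,0,2,0, 0,0,2,0, 0,0,2,0]' - 12;python3 -m pendant '[0,0,2,0, 0,0,2,0, 0,0,2,0]'
```

```text
t: 6.65
tcp_pos: [0.6642, 0.0468, 0.3979]
tool_rot: [[-0.017, 1.0, 0.001], [1.0, 0.017, -0.0], [-0.0, 0.001, -1.0]]
wrist_force: [-0.4, 0.2, -5.8]
width: 0.0523
grasp_force: 11.9
t: 7.02
tcp_pos: [0.6642, 0.0467, 0.392]
tool_rot: [[-0.017, 1.0, 0.001], [1.0, 0.017, -0.0], [-0.0, 0.001, -1.0]]
wrist_force: [-1.1, -2.3, 0.0]
width: 0.052
grasp_force: 12.0
```

```bash
python3 -m pendant '[0,0,2,0, 0,0,2,0, 0,0,2,0]';python3 -m pendant '[0,0,2,0, 0,0,2,0]'; python3 -m pendant '[0,0,2,0, 0,0,1,0]'
```

```text
t: 7.4
tcp_pos: [0.6642, 0.0466, 0.3859]
tool_rot: [[-0.017, 1.0, 0.001], [1.0, 0.017, -0.0], [-0.0, 0.001, -1.0]]
wrist_force: [0.2, -3.6, 1.3]
width: 0.0521
grasp_force: 12.0
t: 7.65
tcp_pos: [0.6641, 0.0468, 0.3815]
tool_rot: [[-0.017, 1.0, -0.0], [1.0, 0.017, -0.0], [-0.0, -0.0, -1.0]]
wrist_force: [0.4, -3.3, -0.3]
width: 0.052
grasp_force: 12.0
t: 7.9
tcp_pos: [0.6641, 0.0468, 0.3784]
tool_rot: [[-0.017, 1.0, -0.0], [1.0, 0.017, -0.0], [-0.0, -0.0, -1.0]]
wrist_force: [-0.5, -2.5, -0.9]
width: 0.0521
grasp_force: 12.0
```

```bash
python3 -m pendant '[0,0,1,0, 0,0,1,0]'|sed -n '2p;4p'; python3 -m pendant '[0,0,1,0, 0,0,1,0]'|sed -n '2p;4p';  python3 -c "
from h import *
cv2.imwrite('pics/c2.png',cv2.resize(camera('scene')[140:260,300:440],None,fx=5,fy=5)[:,:,::-1])"
```

```text
tcp_pos: [0.6642, 0.0468, 0.3767]
wrist_force: [0.7, -3.3, -0.1]
tcp_pos: [0.6642, 0.0467, 0.3751]
wrist_force: [-1.1, -3.4, 8.0]
```

View pics/c2.png

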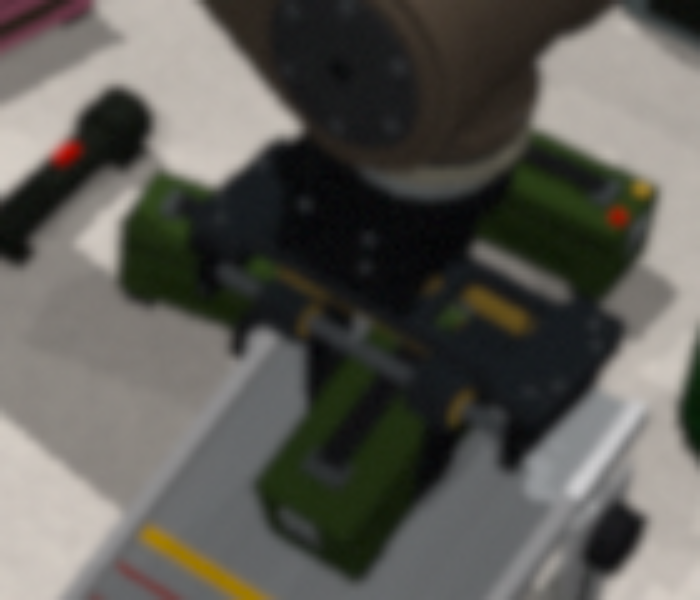

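The case lies flat on the deck above the line, and the force jumped to +12 N at the expected height. I release it now.

```bash
python3 -m pendant '[0,0,0,0, 0,0,0,0, 0,0,0,0, 0,0,0,0, 0,0,0,0]' 95 | tail -3; python3 -c "
from h import *
T=camera('top')
for c in blobs(T,(25,60,20),(50,255,140),100):
    r=cv2.minAreaRect(c)
    if 140<r[0][0]<440: print(np.round(r[0]),np.round(r[1]))
cv2.imwrite('pics/c3.png',cv2.resize(np.hstack([camera('scene')[140:400,230:440],T[140:400,160:440]]),None,fx=1.6,fy=1.6)[:,:,::-1])"
```

```text
wrist_force: [-0.9, -0.6, 0.1]
width: 0.0936
grasp_force: 0.0
[241. 270.] [39. 18.]
[189. 235.] [39. 19.]
[404. 192.] [21. 43.]
```

View pics/c3.png

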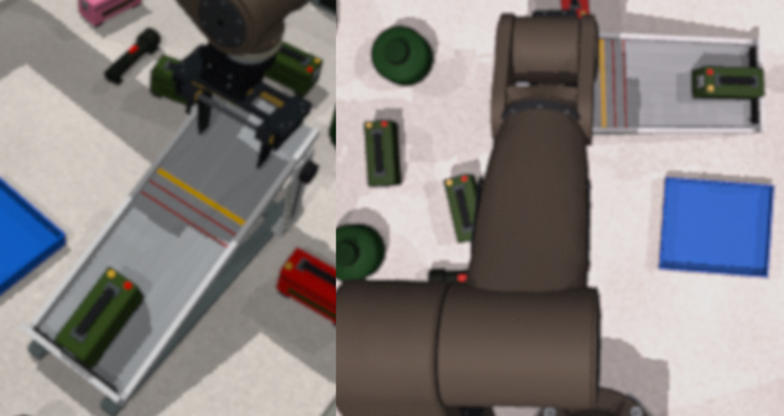

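Case C slid and now rests at the stop (top picture ≈(404,192)). Case B is next.

```bash
python3 -m pendant '[0,0,-10,0, 0,0,-20,0, 0,0,-30,0, 0,0,-15,0]' | sed -n 1,2p;  python3 -c "
from h import *
go(.453,.228,.40,14.7)"
```

```text
t: 9.68
tcp_pos: [0.6641, 0.0468, 0.4519]
t 9.68 tool shift mm [ 184.8 -208.    51.4] roll 76.3 psi 91.0 w 94.9 F [-0.2  0.5  0. ] tcp [0.6641 0.0468 0.4519]
```

```bash
python3 -m pendant '[12,-14,0,0, 29,-32,0,0, 36,-41,0,0, 36,-41,0,0, 36,-41,0,0, 25,-28,0,0, 11,-11,10,0, 0,0,25,10]'
python3 -m pendant '[0,0,20,10, 0,0,20,10, 0,0,20,10, 0,0,20,10, 0,0,20,10, 0,0,20,10, 0,0,5,6.3]' >/dev/null;  python3 -c "
from h import *
go(.453,.228,.207,14.7)"
```

```text
t: 10.68
tcp_pos: [0.4518, 0.2289, 0.4141]
tool_rot: [[0.158, 0.987, 0.001], [0.987, -0.158, 0.0], [0.0, 0.001, -1.0]]
wrist_force: [0.5, -0.1, 0.2]
width: 0.0949
grasp_force: 0.0
t 11.55 tool shift mm [ 0.9 -0.2 80.4] roll -0.3 psi 14.4 w 94.7 F [ 0.3 -0.2  0.1] tcp [0.4525 0.2277 0.2874]
```

```bash
python3 -m pendant '[1,0,30,0, 0,0,30,0, 0,0,15,0, 0,0,5,0]' >/dev/null
python3 -m pendant '[0,0,0,0, 0,0,0,0, 0,0,0,0, 0,0,0,0, 0,0,0,0]' 30 25
python3 -m pendant '[0,0,-15,0, 0,0,-30,0, 0,0,-45,-7, 0,0,-50,-10, 0,0,-50,-10, 0,0,-40,-10, 0,0,-15,-10, 0,0,0,-10]'
python3 -m pendant '[0,0,0,-10, 0,0,0,-9.9]'|tail -2
python3 -c "
from h import *
go(.664,.047,.43,91.3)"
```

```text
t: 12.68
tcp_pos: [0.454, 0.2284, 0.2099]
tool_rot: [[0.967, 0.253, 0.0], [0.253, -0.967, 0.0], [0.0, -0.0, -1.0]]
wrist_force: [-0.7, -0.0, 2.9]
width: 0.0525
grasp_force: 24.8
t: 13.68
tcp_pos: [0.4533, 0.2282, 0.4567]
tool_rot: [[0.309, 0.951, 0.002], [0.951, -0.309, 0.001], [0.001, 0.002, -1.0]]
wrist_force: [0.5, -0.1, -5.5]
width: 0.0517
grasp_force: 24.8
width: 0.0523
grasp_force: 24.8
t 13.93 tool shift mm [-188.2  204.5   25.2] roll 0.6 psi 91.9 w 52.3 F [ 0.7  1.1 -4.1] tcp [0.4533 0.2282 0.4552]
```

```bash
python3 -m pendant '[-14,15,0,0, -30,33,0,0, -36,39,0,0, -36,39,0,0, -36,39,0,0, -25,27,0,0, -11,12,5,0, 0,0,20,0.6]' >/dev/null
python3 -m pendant '[0,0,15,0, 0,0,8,0, 0,0,4,0, 0,0,3,0, 0,0,3,0]' - 12|sed -n '2p;4p'
python3 -m pendant '[0,0,3,0, 0,0,3,0, 0,0,3,0]'|sed -n '2p;4p'
python3 -c "
from h import *
go(.664,.047,.377,91.3)"
```

```text
tcp_pos: [0.6631, 0.0463, 0.397]
wrist_force: [0.4, 0.9, -4.5]
tcp_pos: [0.6634, 0.0454, 0.3888]
wrist_force: [0.6, -6.0, 2.9]
t 15.93 tool shift mm [ 1.6  0.6 11.8] roll -0.3 psi 91.0 w 51.7 F [ 0.6 -6.   2.9] tcp [0.6634 0.0454 0.3888]
```

```bash
python3 -m pendant '[0,0,2,0, 0,0,2,0, 0,0,2,0]'|sed -n '2p;4p'
python3 -m pendant '[0,0,2,0, 0,0,2,0]'|sed -n '2p;4p'
python3 -m pendant '[0,0,1,0, 0,0,1,0]'|sed -n '2p;4p'
```

```text
tcp_pos: [0.6634, 0.0453, 0.3827]
wrist_force: [0.9, -6.2, 1.7]
tcp_pos: [0.6634, 0.0453, 0.3787]
wrist_force: [1.0, -6.4, 2.6]
tcp_pos: [0.6634, 0.0453, 0.3767]
wrist_force: [1.9, -6.5, 2.2]
```

```bash
python3 -m pendant '[0,0,1,0]'|sed -n '2p;4p'
python3 -m pendant '[0,0,1,0]'|sed -n '2p;4p'
python3 -m pendant '[0,0,1,0]'|sed -n '2p;4p'
```

```text
tcp_pos: [0.6634, 0.0454, 0.3756]
wrist_force: [3.3, -5.7, 2.0]
tcp_pos: [0.6634, 0.0453, 0.3747]
wrist_force: [2.9, -6.2, 2.3]
tcp_pos: [0.6635, 0.0454, 0.3737]
wrist_force: [1.5, -5.1, 4.1]
```

```bash
python3 -m pendant '[0,0,1,0]'|sed -n '2p;4p'
python3 -m pendant '[0,0,0.5,0,0,0,0,0]'|sed -n '2p;4p'
python3 -c "
from h import *
cv2.imwrite('pics/c4.png',cv2.resize(camera('scene')[160:270,310:430],None,fx=5,fy=5)[:,:,::-1])"
```

```text
tcp_pos: [0.6634, 0.0454, 0.3737]
wrist_force: [-1.4, -5.8, 13.2]
tcp_pos: [0.6633, 0.0454, 0.3737]
wrist_force: [-1.4, -5.1, 11.9]
```

View pics/c4.png

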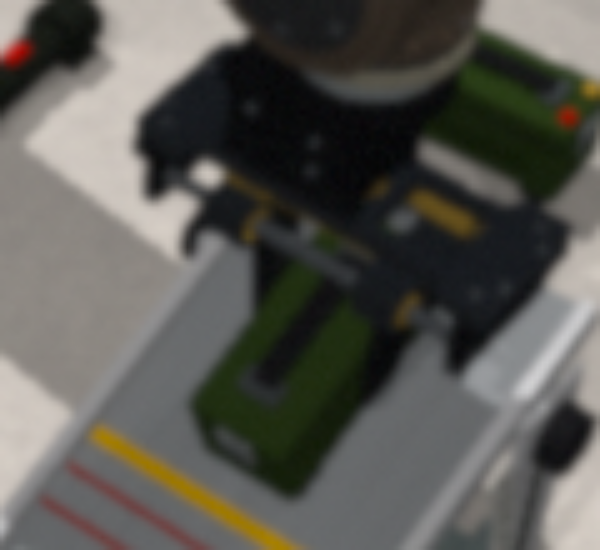

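Case B is flat too (force +13 N), with its front edge at crop ≈(205,440)–(285,495), just above the line. I release it.

```bash
python3 -m pendant '[0,0,0,0, 0,0,0,0, 0,0,0,0, 0,0,0,0, 0,0,0,0]' 95 | tail -3; python3 -c "
from h import *
S=camera('scene');T=camera('top')
for n,I in(('top',T),('scene',S)):
  for c in blobs(I,(25,60,20),(50,255,140),100):
    r=cv2.minAreaRect(c)
    if 140<r[0][0]<440: print(n,np.round(r[0]),np.round(r[1]))
cv2.imwrite('pics/c5.png',cv2.resize(np.hstack([S[140:400,230:440],T[140:400,160:440]]),None,fx=1.6,fy=1.6)[:,:,::-1])"
```

```text
wrist_force: [-0.1, -1.0, -0.2]
width: 0.0931
grasp_force: 0.0
top [189. 235.] [39. 19.]
top [404. 191.] [20. 42.]
scene [292. 338.] [29. 59.]
scene [371. 232.] [27. 50.]
scene [413. 183.] [30. 25.]
```

View pics/c5.png

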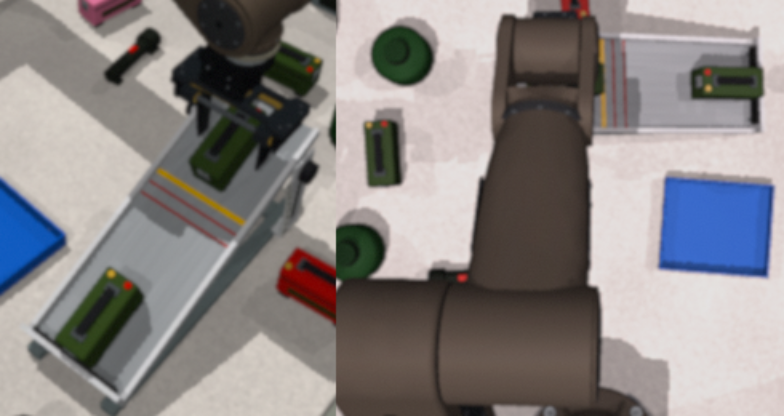

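Case B stands by itself above the line. I check where along the deck it stands before I take it off.

```bash
python3 -c "
from h import *
d=np.array([.022,-.94,-.342]);d/=np.linalg.norm(d);L=np.array([.666,-.025,.142]);O=L-.08*d
yv=np.cross([0,0,1],d);yv/=np.linalg.norm(yv);n=np.cross(d,yv)
for uv in((351,248),(367,259)):
    o,r=ray('scene',uv);p=o+r*((O-o)@n)/(r@n);print('deck x,y',(p-O)@d,(p-O)@yv)
c=O-.0*d; 
go(.664,.047,.377,91.3)
g=sense()['tcp_pos']+np.array([0,0,-.171]);print('grasp deck',(g-O)@d,(g-O)@yv,(g-O)@n)"
python3 -m pendant '[0,0,0,0,0,0,0,0]' |sed -n 1p
```

```text
deck x,y 0.05561688695401146 -0.02631707981060623
deck x,y 0.05812231639202148 0.019787626733668094
t 18.32 tool shift mm [ 0.8  0.9 -5.8] roll -0.3 psi 91.0 w 94.4 F [ 0.5  0.2 -0.5] tcp [0.6631 0.0462 0.3712]
grasp deck -0.006799058985751948 -0.0012296280179822888 0.030317401846388217
t: 18.58
```

```bash
python3 -m pendant '[0,0,0,0, 0,0,0,0, 0,0,0,0, 0,0,0,0, 0,0,0,0]' 30 25|tail -2
python3 -m pendant '[0,0,-8,0, 0,0,-15,0, 0,0,-25,0, 0,0,-20,0, 0,0,-10,0]'
python3 -c "
from h import *
go(.4155,-.2285,.30,85.3)"
```

```text
width: 0.0519
grasp_force: 25.0
t: 19.82
tcp_pos: [0.6629, 0.0462, 0.4511]
tool_rot: [[-0.017, 1.0, 0.002], [1.0, 0.017, -0.0], [-0.0, 0.002, -1.0]]
wrist_force: [0.4, -0.9, -4.7]
width: 0.0518
grasp_force: 25.0
t 19.82 tool shift mm [-270.3 -252.4  150.6] roll 5.7 psi 91.0 w 51.8 F [ 0.4 -0.9 -4.7] tcp [0.6629 0.0462 0.4511]
```

```bash
python3 -m pendant '[-12,-11,0,0, -27,-25,0,0, -34,-32,0,0, -34,-32,0,0, -34,-32,0,0, -34,-32,0,0, -34,-32,0,0, -33,-31,0,0]'|sed -n 2p
python3 -m pendant '[-20,-18,10,5.7, -8,-7,25,0, 0,0,35,0, 0,0,35,0, 0,0,30,0, 0,0,15,0]'|sed -n 2p
python3 -c "
from h import *
go(.4155,-.2285,.206,85.3)"
```

```text
tcp_pos: [0.4382, -0.2007, 0.4487]
tcp_pos: [0.4139, -0.2273, 0.2975]
t 21.57 tool shift mm [-1.1  2.  91.5] roll -0.0 psi 85.3 w 51.8 F [ 0.2 -0.6 -3.4] tcp [ 0.4139 -0.2273  0.2975]
```

```bash
python3 -m pendant '[-1,2,25,0, 0,0,25,0, 0,0,10,0, 0,0,4,0, 0,0,3,0, 0,0,3,0, 0,0,2,0]' - 12|sed -n '2p;4p'
python3 -m pendant '[0,0,2,0, 0,0,2,0, 0,0,2,0]'|sed -n '2p;4p'
python3 -m pendant '[0,0,2,0, 0,0,2,0, 0,0,2,0]'|sed -n '2p;4p'
```

```text
tcp_pos: [0.417, -0.2286, 0.2274]
wrist_force: [0.6, 1.5, -3.3]
tcp_pos: [0.417, -0.2281, 0.2219]
wrist_force: [1.4, 8.0, 8.6]
tcp_pos: [0.417, -0.2281, 0.2159]
wrist_force: [0.8, 8.0, 8.8]
```

```bash
python3 -m pendant '[0,0,2,0, 0,0,2,0]'|sed -n '2p;4p'
python3 -m pendant '[0,0,1,0, 0,0,1,0]'|sed -n '2p;4p'
python3 -m pendant '[0,0,1,0, 0,0,1,0]'|sed -n '2p;4p'
python3 -m pendant '[0,0,1,0]'|sed -n '2p;4p'
```

```text
tcp_pos: [0.4171, -0.2281, 0.2119]
wrist_force: [1.9, 7.8, 7.7]
tcp_pos: [0.4171, -0.2281, 0.2098]
wrist_force: [1.4, 7.1, 5.9]
tcp_pos: [0.4171, -0.2281, 0.2078]
wrist_force: [2.0, 7.9, 6.1]
tcp_pos: [0.4171, -0.2281, 0.2068]
wrist_force: [1.6, 8.3, 6.6]
```

```bash
python3 -m pendant '[0,0,1,0]'|sed -n '2p;4p'
python3 -m pendant '[0,0,1,0]'|sed -n '2p;4p'
python3 -m pendant '[0,0,1,0]'|sed -n '2p;4p'
```

```text
tcp_pos: [0.4171, -0.2281, 0.2058]
wrist_force: [1.0, 8.1, 5.6]
tcp_pos: [0.4171, -0.2281, 0.2048]
wrist_force: [0.7, 6.9, 5.1]
tcp_pos: [0.4171, -0.2281, 0.2038]
wrist_force: [1.8, 7.0, 4.9]
```

```bash
python3 -m pendant '[0,0,1,0]'|sed -n '2p;4p'
python3 -m pendant '[0,0,1,0]'|sed -n '2p;4p'
python3 -m pendant '[0,0,1,0]'|sed -n '2p;4p'
```

```text
tcp_pos: [0.417, -0.2283, 0.2031]
wrist_force: [-3.0, 4.6, 17.4]
tcp_pos: [0.417, -0.2284, 0.2024]
wrist_force: [-2.3, 2.2, 18.0]
tcp_pos: [0.4169, -0.2286, 0.2015]
wrist_force: [-4.1, -0.0, 17.9]
```

```bash
python3 -m pendant '[0,0,0,0, 0,0,0,0, 0,0,0,0, 0,0,0,0, 0,0,-10,0, 0,0,-30,0, 0,0,-50,0, 0,0,-60,0]' 95 |tail -3
python3 -m pendant '[0,0,-55,0, 0,0,-35,0]'|sed -n 2p
python3 -c "
from h import *
go(.555,.382,.45,3.3)
T=camera('top');S=camera('scene');cv2.imwrite('pics/t6.png',T[:,:,::-1])
for n,I in(('top',T),('scene',S)):
  for c in blobs(I,(25,60,20),(50,255,140),100):
    r=cv2.minAreaRect(c)
    if 140<r[0][0]<440: print(n,np.round(r[0],1),np.round(r[1]),round(r[2],1),on(n,r[0],.037)[:2])"
```

```text
wrist_force: [0.6, -0.1, 0.2]
width: 0.0947
grasp_force: 0.0
tcp_pos: [0.4164, -0.2282, 0.4436]
t 26.07 tool shift mm [619.5  88.1  -7.3] roll 82.0 psi 85.3 w 95.2 F [ 0.3 -0.3 -1.1] tcp [ 0.4164 -0.2282  0.4436]
top [387.8 280.5] [23. 16.] 7.6 [ 0.41926892 -0.20020688]
top [188.5 235.3] [39. 19.] 86.2 [0.55515207 0.38101499]
top [404.5 191. ] [20. 43.] 90.0 [ 0.67996874 -0.25232526]
scene [292.2 338.3] [29. 59.] 36.9 [ 0.64758978 -0.21590572]
scene [219.3 285.2] [27. 51.] 54.0 [ 0.42024572 -0.2204506 ]
scene [407.1 179.8] [43. 25.] 26.6 [0.55636267 0.3780902 ]
```

```bash
python3 -m pendant '[15,2,0,0, 35,5,0,0, 52,7.5,0,0, 52,7.5,0,0, 52,7.5,0,0, 52,7.5,0,0, 52,7.5,0,0, 52,7.5,0,0]'|sed -n 2p
python3 -m pendant '[52,7.5,0,0, 52,7.5,0,0, 52,7,0,0, 48,7,0,0, 34,5,0,0, 14,2,0,0, 0,0,20,10, 0,0,20,10]'|sed -n 2p
python3 -m pendant '[0,0,20,10, 0,0,20,10, 0,0,25,10, 0,0,25,10, 0,0,20,10, 0,0,10,10, 0,0,0,2]'|sed -n 2p
python3 -c "
from h import *
go(.555,.382,.207,3.3)"
```

```text
tcp_pos: [0.4981, 0.1305, 0.4388]
tcp_pos: [0.5545, 0.376, 0.3987]
tcp_pos: [0.5546, 0.3756, 0.2788]
t 29.05 tool shift mm [ 1.  -6.5 71.8] roll -0.1 psi 3.2 w 95.0 F [ 0.3 -0.4  0.1] tcp [0.5546 0.3756 0.2788]
```

```bash
python3 -m pendant '[1,-6,15,0, 0,0,30,0, 0,0,20,0, 0,0,5,0, 0,0,0,0]' >/dev/null
python3 -m pendant '[0,0,0,0, 0,0,0,0, 0,0,0,0, 0,0,0,0, 0,0,0,0]' 30 25
python3 -m pendant '[0,0,-15,0, 0,0,-30,0, 0,0,-45,-8, 0,0,-50,-10, 0,0,-50,-10, 0,0,-40,-10, 0,0,-15,-10, 0,0,0,-10]' >/dev/null
python3 -m pendant '[0,0,0,-10, 0,0,0,-10, 0,0,0,-10, 0,0,0,0]'|tail -2
python3 -c "
from h import *
go(.664,.050,.43,91.3)"
```

```text
t: 30.3
tcp_pos: [0.5557, 0.3821, 0.2103]
tool_rot: [[0.998, 0.057, 0.0], [0.057, -0.998, -0.0], [0.0, 0.0, -1.0]]
wrist_force: [0.4, -0.2, 0.8]
width: 0.0518
grasp_force: 24.9
width: 0.052
grasp_force: 24.9
t 31.8 tool shift mm [-334.3  101.5   25.7] roll -0.1 psi 91.2 w 52.0 F [-0.4  0.2 -4.3] tcp [0.5554 0.382  0.4557]
```

```bash
python3 -m pendant '[-14,4,0,0, -34,10,0,0, -52,16,0,0, -52,16,0,0, -52,16,0,0, -52,16,0,0, -44,13,0,0, -24,7,0,0]' >/dev/null
python3 -m pendant '[-10,3,0,0, 0,0,20,0, 0,0,15,0, 0,0,10,0, 0,0,5,0, 0,0,4,0, 0,0,3,0]' - 12|sed -n '2p;4p'
python3 -c "
from h import *
go(.664,.047,.377,91.3)"
```

```text
tcp_pos: [0.6642, 0.0506, 0.3983]
wrist_force: [-0.4, -0.3, -3.3]
t 33.67 tool shift mm [-3.6 -0.3 21.3] roll -0.0 psi 91.3 w 52.1 F [-0.4 -0.3 -3.3] tcp [0.6642 0.0506 0.3983]
```

```bash
python3 -m pendant '[0,0,3,0, 0,0,3,0, 0,0,2,0]'|sed -n '2p;4p'
python3 -m pendant '[0,0,2,0, 0,0,2,0, 0,0,2,0]'|sed -n '2p;4p'
python3 -m pendant '[0,0,2,0]'|sed -n '2p;4p'
python3 -m pendant '[0,0,2,0]'|sed -n '2p;4p'
python3 -m pendant '[0,0,1,0]'|sed -n '2p;4p'
```

```text
tcp_pos: [0.6643, 0.0502, 0.3908]
wrist_force: [-0.2, -3.2, 2.5]
tcp_pos: [0.6642, 0.0505, 0.3841]
wrist_force: [0.3, -2.9, 1.7]
tcp_pos: [0.6642, 0.0506, 0.382]
wrist_force: [0.1, -3.9, 0.8]
tcp_pos: [0.6642, 0.0506, 0.38]
wrist_force: [0.2, -2.4, 1.2]
tcp_pos: [0.6642, 0.0505, 0.379]
wrist_force: [-0.2, -2.0, 0.5]
```

```bash
python3 -m pendant '[0,0,1,0]'|sed -n '2p;4p'
python3 -m pendant '[0,0,1,0]'|sed -n '2p;4p'
python3 -m pendant '[0,0,1,0]'|sed -n '2p;4p'
```

```text
tcp_pos: [0.6642, 0.0505, 0.3782]
wrist_force: [-1.8, -4.0, 10.1]
tcp_pos: [0.6643, 0.0504, 0.3781]
wrist_force: [-1.9, -4.7, 12.7]
tcp_pos: [0.6643, 0.0503, 0.378]
wrist_force: [-2.2, -4.4, 17.8]
```

```bash
python3 -m pendant '[0,0,0,0, 0,0,0,0, 0,0,0,0, 0,0,0,0, 0,0,0,0, 0,0,0,0, 0,0,0,0, 0,0,0,0]' 95 | tail -3; python3 -m pendant '[0,0,-10,0, 0,0,-25,0, 0,0,-30,0, 0,0,-20,0, 0,0,-10,0]' |sed -n 1,2p; python3 -c "
from h import *
S=camera('scene');T=camera('top')
cv2.imwrite('pics/c7.png',cv2.resize(np.hstack([S[140:400,160:440],T[140:400,230:440]]),None,fx=1.6,fy=1.6)[:,:,::-1])"
```

```text
wrist_force: [-0.6, -0.2, 0.3]
width: 0.0949
grasp_force: 0.0
t: 36.8
tcp_pos: [0.664, 0.0505, 0.473]
```

View pics/c7.png

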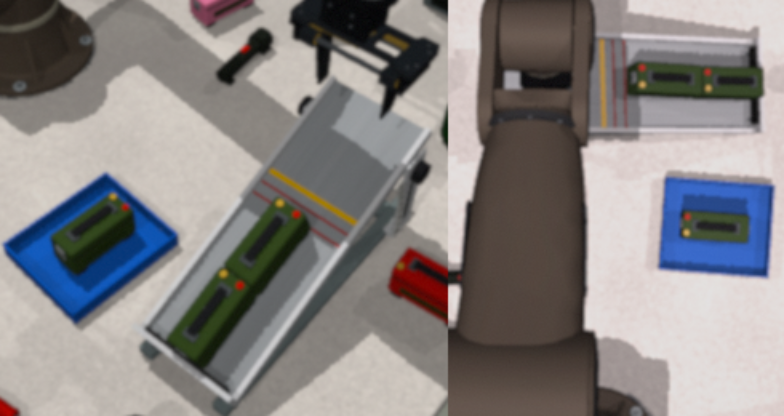

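Case A slid down and rests against case C, with both wholly below the line. Case B stands upright inside the tray. The gripper is clear, so I hand the job in.

```bash
python3 -c "
from cell import *
print(sign_off())"
```

```text
the job is handed in; nothing more can be done
None
```

The job is handed in at about 37 s: case B gripped and stands upright in the blue tray, while A and C slid and lie at the foot of the ramp below the yellow line; the verdict itself was not returned.

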